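Slide the spacer under the busbar and close the keeper

ROBOT

A 6-joint arm with a two-finger parallel gripper is mounted at the origin on the work surface. World frame = base frame: x ahead of the robot, y to its left, z up, the work surface at z = 0. Lengths are in mm, angles in rad, forces in N, time in s.
With the tool pointing down it reaches from about 300 to 875 mm from the base axis. Payload 6.4 kg.
Tool frame: the origin (TCP) lies at the very end of the fingers, on their centre line; the grasp point (between the pads) lies 19 mm behind it; z points along the fingers, y is the direction in which the jaws open and shut (so a half turn about z gives the same grasp; the last joint's range is limited). The gripper opens to 88 mm and grips with 3 to 60 N. Pads are 18 mm wide; open, the fingers measure 123 mm over their backs; the gripper's body (75 mm by 187 mm) begins 45 mm behind the grasp point.
Start: joints at [-1.514, 0.181, 1.607, -0, 1.354, -0.206], TCP at [149.392, -555.269, 238.714] pointing down, gripper open.
Joint ranges: [-2.99, 2.99], [-0.89, 2.07], [0.3, 2.58], [-1.14, 4.28], [0, 2.63], [-3.12, 3.12]. Speed limits (rad/s): [2.57, 2.57, 3.01, 3.14, 3.14, 3.14].

INTERFACE

Orientations are given as a unit quaternion [w, x, y, z].
In Python, from bench import r, optics gives the robot as it stands.
- The arm moves only by the shell command python3 -m inch 'ROWS' [FORCE]. ROWS is text: rows parted by semicolons, each of 5 numbers parted by spaces: the gripper command: -1 is shut, 1 is fully open, values between are in proportion, then the shift along the world's x, y, z in mm, then the turn about the world's z in rad. In form: hand tx ty tz roll; .... A call has 1 to 5 rows; each row is the pose to reach, as a shift and turn from the pose commanded when the call began; what a row does not reach only later rows make up. A row lasts 1/12 s, in which the tool goes at most 41.7 mm and 7.16 degrees, less where a joint would pass 70% of its speed; a pose out of reach is approached as far as the arm can. A call with a gripper value outside its range is refused whole. The fingers move at their own pace and stop on an object; FORCE is the grip in N (left out, the last holds). Time passes only in rows, so rows that repeat a pose let the fingers close. It gives the time, the measured TCP pose, the force and the opening at its end, in the units of the state.
- r.state(): the state, without advancing time (a new reading comes with each control period).
- optics.get_image(name): name is "side" or "top" or "wrist"; returns a dict with "img" (480x640x3 uint8, blue, green, red), "depth" (480x640 float32, mm along the optical axis (not along the pixel's ray), 0 where there is no reading), "vfov" (degrees; the focal length in pixels is half the picture's height over the tangent of half this angle, whatever the lens; pixels are square), "cx", "cy" (the principal point, pixels), "D" ([k1, k2, p1, p2, k3] as OpenCV has them; the pictures are not rectified), "world_to_cam" (4x4, takes a point from world to camera coordinates). Camera axes: x right, y up, looking along -z (the intrinsics and any distortion apply to the point x, -y, -z); pixel columns grow to the right and rows downward; lengths in mm; the calibration is good to about 2 mm. A picture is of the moment at which its call begins.
- r.hand_in(): hands the job in, once; it reports no verdict.
The state is a dict: "time": time; "joint_positions": joint angles; "joint_vel": joint speeds; "joint_torque": joint torques, N m; "position": TCP position; "ee_rot": TCP orientation; "force": force on the tool from outside, world axes, zero at the start; "torque": the same for the moment, N m; "grip_width": opening from 0.0 (shut) to 1.0 (fully open).
Only numpy, scipy, OpenCV 4.12 (cv2) and the standard library are available. Lean on these libraries where they do the work, as an engineer would, in place of code of your own. Each camera call takes 0.05 s, during which the arm holds its last target.

TASK

On the test board, slide the brown bakelite spacer block flat along the board into the gap between the two white porcelain cheeks, under the copper busbar, until it is fully home against the back stop. Then swing the wooden keeper bar fully shut, square across the mouth of the gap behind the block. Leave the knob insulator and the parts in the tray undisturbed.

Things in the scene. Friction and masses are not known exactly. Their poses are not given: they have to be found in the camera images.
- board: Hardwood test board fixed to the bench, 500 x 260 x 18 mm. Origin on the underside, on the centre line of the gap; z up, top at z = 18 mm. Its +x is the direction in which the spacer slides in. It reaches from x = -270 to +230 and y = -130 to +130 mm. A dark wooden back stop, 30 mm high, closes the gap with its face at x = 130 mm.
- mouth (a point): Centre of the gap's mouth, on the board's top at the cheeks' front ends (x = 12 mm of the board; axes as the board's). Two fixed white porcelain cheeks, 24 mm thick, 30 mm high, run along x from 12 to 134 mm of the board; their inner faces are at y = +48 and -48 mm (gap 96 mm wide); their front ends are round, radius 12 mm, so the mouth flares.
- busbar (a point): Centre of the top face of the fixed copper busbar, 30 mm wide, 6 mm thick, that lies across the two cheeks over the gap at x = 80 to 110 mm of the board. Its underside is 30 mm and its two bolt heads are 42 mm above the board's top.
- socket (a point): Top centre of a black bakelite bayonet lamp socket fixed to the board behind the back stop at x = 190, y = -75 mm, 68 mm across its foot and 66 mm high.
- spacer: Loose brown bakelite block, 120 mm long (x), 90 mm wide (y), 22 mm thick, about 0.28 kg, brass inserts on its long centre line; both ends alike. Too wide to grip: push it. Origin: centre of underside. Starts flat on the board before the mouth, up to 40 mm off the gap's centre line and turned up to 20 degrees. Home: origin at board x = 70, y = 0, tail at x = 10 mm, 2 mm outside the cheeks.
- home (a point): Point fixed to the board, on its top surface, where the spacer's origin lies when the spacer is home against the back stop; axes as the board's.
- pivot (a point): Point fixed to the board, on the keeper's vertical pivot axis at the height of the bar's top: x = -5, y = 74, z = 40 mm of the board. Axes as the board's.
- keeper_knob (a point): Top centre of the keeper's round wooden knob (18 mm diameter, 26 mm tall, on the bar's top), 62 mm from the pivot axis, 66 mm above the board's underside. The keeper is a pale wooden bar, 22 mm wide, from 2 to 22 mm above the board's top, reaching from 11 mm behind its pivot to 75 mm beyond it.
- keeper (a joint): Angle of the keeper (rad) about its upright pivot. 0: shut, at its end stop, the bar along the board's -y across the mouth, 4 mm behind the tail of a spacer that is home. Grows clockwise seen from above as it opens; at 1.57 it points along the board's -x, clear of the way. Starts at 1.45 to 1.9, limit 2.0. Light friction (1 N at the knob) holds it where left; no spring.
- insulator: Loose white porcelain knob insulator, a waisted cylinder 54 mm across and 60 mm high, standing on the board beyond the back stop near x = 190, y = 75 mm. Origin at the centre of its underside. Leave alone.
- tray: Open pine parts tray 220 x 260 x 45 mm on the bench to the robot's right, fixed. Origin at the centre of its underside.
- plug0: Brown bakelite fuse plug, 50 mm across, 44 mm high, in the tray, origin at its underside. Leave alone.
- plug1: A second, equal fuse plug in the tray. Leave alone.
- plug2: A third, equal fuse plug in the tray. Leave alone.
- carrier: White ceramic fuse carrier 112 x 36 x 44 mm in the tray, origin at its underside. Leave alone.
- link: Flat copper bus link 130 x 28 x 6 mm in the tray, origin at its underside. Leave alone.
Mind the look-alikes: they are no part of the job. Of the things that look like the spacer, the largest one is meant.

How it is judged:
By the outcome, as a careful person would: the job done as asked, in the order asked, and still so for the second after the job is handed in, with the robot touching nothing.
It also fails if it takes over 64 s, if anything falls off the work surface, if the arm or the gripper's body presses on something with over 40 N, if the wrist force passes 120 N, or if a joint passes its speed limit or range.

## Working session

There is one attempt and no reset: what is moved stays moved. The work goes in short steps, Python scripts to look and compute and a shell command to move; the robot and the scene stay as the last step left them, time stands still between calls to the robot, and variables do not carry over. Pictures are saved under pics/ and viewed, and the job is handed in when it is done.

```bash
ls; mkdir -p pics; cat > h.py <<'E'
import numpy as np, cv2
from bench import r, optics
def cap(n,fn=None):
    d=optics.get_image(n)
    if fn: cv2.imwrite('pics/'+fn,d['img'])
    np.savez('last_%s.npz'%n,**d)
    return d
def K(d):
    f=240/np.tan(np.radians(d['vfov'])/2)
    return np.array([[f,0,d['cx']],[0,f,d['cy']],[0,0,1.]])
def ray(d,px):
    p=cv2.undistortPoints(np.array(px,float).reshape(-1,1,2),K(d),np.array(d['D'],float)).reshape(-1,2)
    W=np.array(d['world_to_cam']);R=W[:3,:3];t=W[:3,3]
    dc=np.c_[p[:,0],-p[:,1],-np.ones(len(p))]
    return -R.T@t, dc@R
def plane(d,px,z):
    c,v=ray(d,px); s=(z-c[2])/v[:,2]; return c+s[:,None]*v
def proj(d,P):
    W=np.array(d['world_to_cam']);P=np.atleast_2d(np.array(P,float))
    q=P@W[:3,:3].T+W[:3,3]; q=q*[1,-1,-1]
    return cv2.projectPoints(q,np.zeros(3),np.zeros(3),K(d),np.array(d['D'],float))[0].reshape(-1,2)
E
python3 - <<'E'
from h import *
for n in ['top','side','wrist']:
    d=cap(n,n+'0.png'); print(n,d['vfov'],d['D'],np.round(np.linalg.inv(d['world_to_cam']),2).tolist())
s=r.state();print(s['time'],s['position'],s['ee_rot'],s['force'])
E
```

```text
pics
top 57.55810635688859 [-0.01165937  0.          0.          0.          0.        ] [[0.03, 1.0, -0.07, 532.93], [-1.0, 0.03, -0.01, -95.94], [-0.01, 0.07, 1.0, 1250.6], [0.0, 0.0, 0.0, 1.0]]
side 45.12555244533932 [-0.07988843  0.          0.          0.          0.        ] [[0.99, 0.08, -0.06, 569.98], [-0.1, 0.73, -0.68, -969.53], [-0.02, 0.68, 0.73, 1018.53], [0.0, 0.0, 0.0, 1.0]]
wrist 59.225338118856065 [-0.0267679  0.         0.         0.         0.       ] [[0.26, 0.92, 0.31, 229.88], [-0.97, 0.25, 0.08, -533.77], [-0.0, -0.32, 0.95, 384.67], [0.0, 0.0, 0.0, 1.0]]
0.15 [ 149.37510154 -554.84313521  238.04130551] [-6.54065604e-04  9.91379253e-01  1.31021924e-01  5.74767347e-05] [0.68855012 0.16540813 0.55574301]
```

View pics/top0.png

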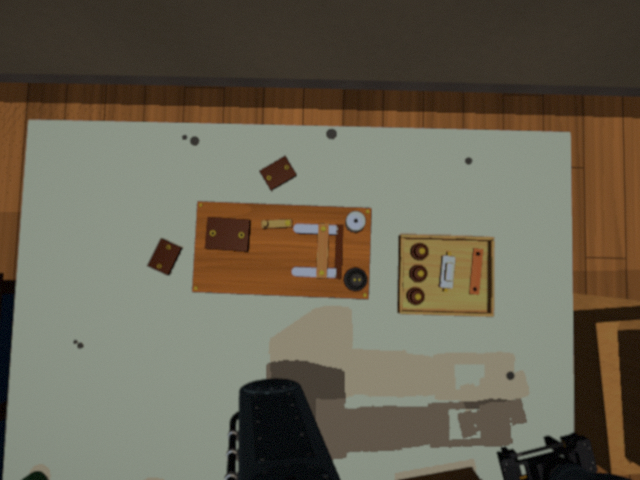

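View pics/side0.png

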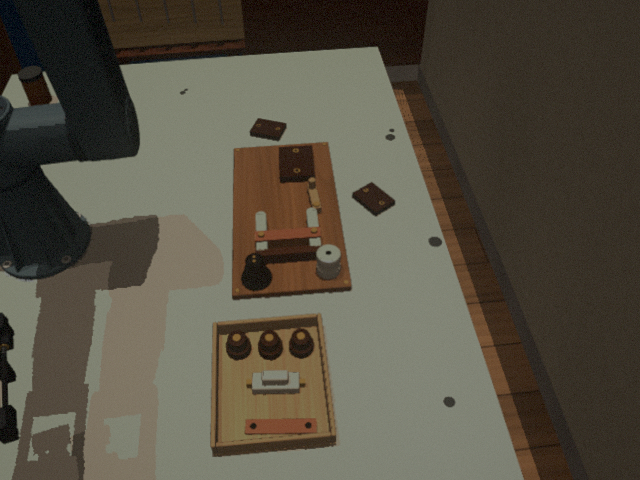

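The top view shows the board at about (193–372, 202–300). Its +x points right, which is world −y. The spacer is at about (228,234), the keeper at (277,224), and the mouth at about (293,250). There are two smaller brown decoys off the board. Next I'll measure.

```bash
cat >> h.py <<'E'
def quad(mask,minA=300):
    cs,_=cv2.findContours(mask.astype(np.uint8),cv2.RETR_EXTERNAL,cv2.CHAIN_APPROX_NONE)
    return sorted([c for c in cs if cv2.contourArea(c)>minA],key=cv2.contourArea,reverse=True)
E
python3 - <<'E'
from h import *
for n in ['top','side']:
    d=dict(np.load('last_%s.npz'%n)); hsv=cv2.cvtColor(d['img'],cv2.COLOR_BGR2HSV)
    H,S,V=cv2.split(hsv)
    for p in ([(228,245),(215,270),(275,225),(320,255),(310,230),(280,170)] if n=='top' else [(297,170),(255,180),(315,200),(373,198)]):
        print(n,p,hsv[p[1],p[0]],d['depth'][p[1],p[0]])
    # keep table
E
python3 - <<'E'
from h import *
d=dict(np.load('last_top.npz')); c=d['img'][190:310,180:385]
cv2.imwrite('pics/topz.png',cv2.resize(c,None,fx=3.9,fy=3.9,interpolation=cv2.INTER_CUBIC))
E
```

```text
top (228, 245) [  9 163  69] 1214.0427
top (215, 270) [ 14 191 123] 1229.8281
top (275, 225) [ 21 131 142] 1219.3925
top (320, 255) [ 15 156 142] 1196.2139
top (310, 230) [112  38 167] 1207.9839
top (280, 170) [  9 171  64] 1248.9617
side (297, 170) [ 20 155  46] 1473.7726
side (255, 180) [ 12 148 105] 1484.1235
side (315, 200) [ 18 122 125] 1397.9456
side (373, 198) [ 10 117  50] 1437.5167
```

View pics/topz.png

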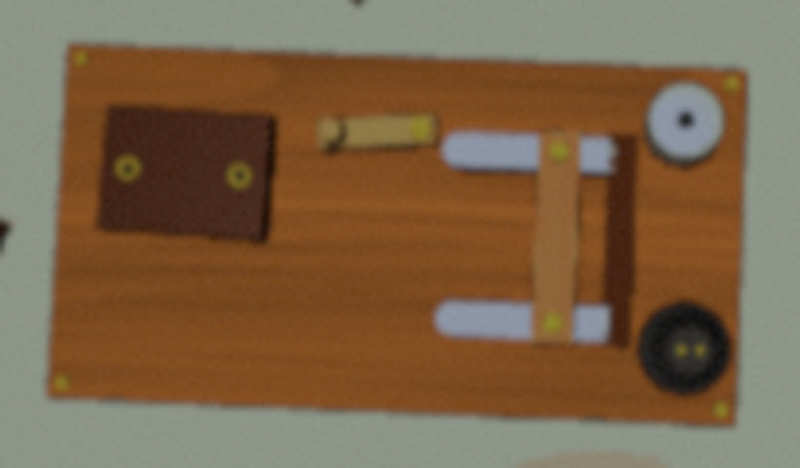

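The zoom shows the spacer turned a few degrees and offset toward +y. The keeper points along −x and its knob is at its left end. I'll fit the board and spacer in both views.

```bash
cat >> h.py <<'E'
def four(c):
    # corners from sub-pixel-ish line fits to the sides of the contour
    hull=cv2.convexHull(c); P=cv2.boxPoints(cv2.minAreaRect(c))
    e=0.02*cv2.arcLength(hull,True)
    for k in range(60):
        q=cv2.approxPolyDP(hull,e,True)
        if len(q)<=4: break
        e*=1.1
    q=q.reshape(-1,2).astype(float)
    pts=c.reshape(-1,2).astype(float); L=[]
    for i in range(4):
        a,b=q[i],q[(i+1)%4]; u=(b-a)/np.linalg.norm(b-a); n=np.array([-u[1],u[0]])
        t=(pts-a)@u; s=np.abs((pts-a)@n); l=np.linalg.norm(b-a)
        m=(t>.1*l)&(t<.9*l)&(s<3)
        vx,vy,x,y=cv2.fitLine(pts[m].astype(np.float32),cv2.DIST_HUBER,0,.01,.01).ravel()
        L.append(np.cross([x,y,1],[x+vx,y+vy,1]))
    o=[]
    for i in range(4):
        x=np.cross(L[i-1],L[i]); o.append(x[:2]/x[2])
    return np.array(o)
def rect(P):
    c=P.mean(0); e=[P[1]-P[0],P[2]-P[1],P[3]-P[2],P[0]-P[3]]
    return c,[np.linalg.norm(x[:2]).round(1) for x in e],[np.degrees(np.arctan2(x[1],x[0])).round(2) for x in e]
E
python3 - <<'E'
from h import *
for n in ['top','side']:
    d=dict(np.load('last_%s.npz'%n)); hsv=cv2.cvtColor(d['img'],cv2.COLOR_BGR2HSV)
    H,S,V=cv2.split(hsv)
    m=((S>80)&(H<30)).astype(np.uint8)
    if n=='top': m[:190]=0;m[312:]=0;m[:,:188]=0;m[:,380:]=0
    else: m[:138]=0;m[305:]=0;m[:,:225]=0;m[:,352:]=0
    c=quad(m)[0]
    q=four(c); print(n,'board',q.round(1).tolist(),[x if not hasattr(x,'round') else x.round(1) for x in rect(plane(d,q,18))]); print(plane(d,q,18).round(1).tolist())
    m=((V<85)&(S>60)).astype(np.uint8)
    if n=='top': m[:205]=0;m[300:]=0;m[:,:198]=0;m[:,270:]=0
    else: m[:142]=0;m[188:]=0;m[:,:265]=0;m[:,330:]=0
    m=cv2.morphologyEx(m,cv2.MORPH_CLOSE,np.ones((5,5)))
    c=quad(m)[0]; q=four(c)
    print('spacer',q.round(1).tolist(),rect(plane(d,q,40))); print(plane(d,q,40).round(1).tolist())
E
```

```text
top board [[197.6, 201.3], [370.6, 208.0], [367.6, 298.0], [192.0, 291.0]] [array([589. ,  32.6,  18. ]), [np.float64(493.6), np.float64(254.3), np.float64(493.9), np.float64(254.9)], [np.float64(-90.81), np.float64(179.17), np.float64(89.25), np.float64(-0.92)]]
[[719.8, 277.4, 18.0], [712.8, -216.1, 18.0], [458.5, -212.4, 18.0], [465.0, 281.5, 18.0]]
spacer [[207.4, 217.1], [250.4, 219.6], [248.4, 250.9], [205.5, 247.4]] (array([627.583039  , 181.69569622,  40.        ]), [np.float64(120.8), np.float64(87.4), np.float64(119.9), np.float64(84.8)], [np.float64(-91.9), np.float64(178.35), np.float64(86.86), np.float64(-1.05)])
[[672.6, 241.0, 40.0], [668.6, 120.3, 40.0], [581.2, 122.9, 40.0], [587.8, 242.6, 40.0]]
side board [[327.0, 142.0], [351.2, 289.1], [232.4, 298.5], [233.6, 148.3]] [array([586.4,  21.8,  18. ]), [np.float64(504.0), np.float64(255.2), np.float64(504.8), np.float64(256.2)], [np.float64(-90.8), np.float64(179.21), np.float64(89.32), np.float64(-0.97)]]
[[717.8, 271.8, 18.0], [710.8, -232.1, 18.0], [455.6, -228.6, 18.0], [461.6, 276.1, 18.0]]
spacer [[312.0, 145.8], [315.5, 186.0], [279.0, 180.3], [279.0, 146.3]] (array([625.33455773, 164.83856634,  40.        ]), [np.float64(157.6), np.float64(94.3), np.float64(134.4), np.float64(88.2)], [np.float64(-92.55), np.float64(160.35), np.float64(86.57), np.float64(-5.45)])
[[673.0, 233.5, 40.0], [666.0, 76.1, 40.0], [577.2, 107.8, 40.0], [585.2, 241.9, 40.0]]
```

Estimated poses:
- Board origin is about (588.7, 11.5), with +x at −90.8°.
- The spacer is at board (−171, +36), turned about 1–2°.

I'll first push it sideways with both fingers along its long side, then push it in from behind. I'm moving over there now.

```bash
for i in 1; do
python3 -m inch '1 24 32 0 -0.05; 1 48 65 0 -0.1; 1 72 98 0 -0.15; 1 96 130 0 -0.21; 1 120 163 0 -0.277'
python3 -m inch '1 24 32 0 0; 1 48 65 0 0; 1 72 98 0 0; 1 96 130 0 0; 1 120 163 0 0'
python3 -m inch '1 24 32 0 0; 1 48 65 0 0; 1 72 98 0 0; 1 96 130 0 0; 1 120 163 0 0'
done; python3 - <<'E'
from h import *
d=cap('wrist','w1.png')
E
```

```text
time: 0.57
position: [270.0, -390.6, 238.4]
ee_rot: [-0.0, 1.0, -0.009, -0.0]
force: [0.8, 0.5, 0.6]
grip_width: 1.004
time: 0.98
position: [390.1, -227.5, 238.8]
ee_rot: [0.0, 1.0, -0.007, 0.0]
force: [-0.1, -0.6, 0.2]
grip_width: 1.003
time: 1.4
position: [510.1, -64.3, 238.7]
ee_rot: [0.0, 1.0, -0.007, 0.0]
force: [0.6, -0.9, 0.4]
grip_width: 1.0
```

View pics/w1.png

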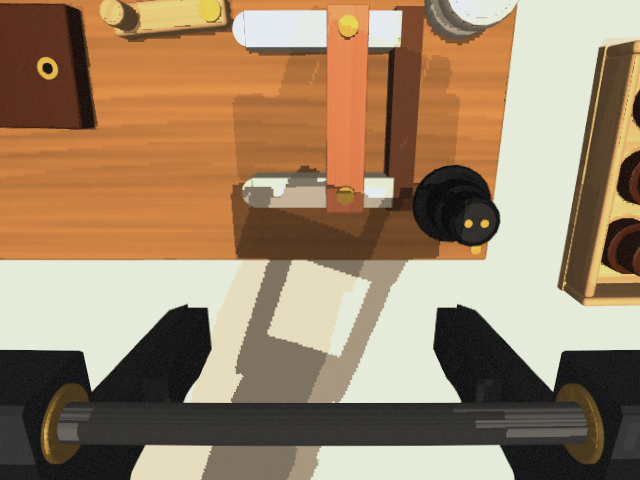

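The wrist view shows the cheeks (tips at about (234,29) and (243,190)), the copper busbar, the keeper knob at (112,12) and the pivot at (210,10). I'll zoom in for measurements.

```bash
python3 - <<'E'
from h import *
d=dict(np.load('last_wrist.npz'))
# height map from depth
f=K(d); Z=d['depth']; vv,uu=np.mgrid[0:480,0:640]
c,v=ray(d,np.c_[uu.ravel(),vv.ravel()]); P=(c+v*Z.reshape(-1,1)).reshape(480,640,3)
ok=Z>0
def stat(name,m,minA=100):
    m=(m&ok).astype(np.uint8)
    for cc in quad(m,minA):
        x,y,w,h=cv2.boundingRect(cc); mm=np.zeros_like(m);cv2.drawContours(mm,[cc],-1,1,-1);s=(mm>0)&(m>0)
        Q=P[s]; print(name,(x,y,w,h),'min',np.percentile(Q,1,axis=0).round(1),'max',np.percentile(Q,99,axis=0).round(1))
z=P[:,:,2]
hsv=cv2.cvtColor(d['img'],cv2.COLOR_BGR2HSV);S=hsv[:,:,1]
print('board z',np.median(z[150:170,110:220]))
top=np.zeros_like(ok);top[:230,:420]=1
stat('cheek',top&(abs(z-48)<3)&(S<70))
stat('knob',top&(abs(z-66)<6))
stat('bar',top&(abs(z-40)<4)&(uu>97)&(uu<232))
stat('spacer',top&(abs(z-40)<4)&(uu<97))
stat('bus',top&(abs(z-54)<4)&(uu>300))
E
```

```text
board z 18.739676351109296
cheek (232, 11, 94, 37) min [634.8 -68.6  46.4] max [658.5  -3.2  50.5]
cheek (243, 177, 83, 31) min [515.6 -67.1  46.9] max [538.9  -2.1  50.4]
cheek (368, 10, 35, 38) min [ 633.9 -123.5   46.7] max [ 657.4 -100.3   50.5]
cheek (364, 177, 30, 31) min [ 514.3 -121.6   47.1] max [537.8 -98.6  50.5]
knob (100, 0, 29, 28) min [648.8  68.4  60.3] max [664.6  84.3  68.5]
knob (338, 15, 20, 22) min [639.5 -90.9  60. ] max [652.7 -77.7  62.7]
knob (336, 187, 18, 18) min [519.7 -88.9  60.1] max [532.8 -75.7  62.4]
bar (113, 0, 115, 37) min [647.1   4.7  36.9] max [668.9  85.7  43.8]
spacer (0, 3, 85, 126) min [581.9 122.6  37.2] max [669.2 187.2  42.7]
bus (325, 4, 46, 209) min [513.2 -98.5  52.9] max [660.1 -68.5  56.6]
```

```bash

python3 -m inch '0.5 24 31 0 0; 0.5 48 62 0 0; 0.5 72 93 0 0; 0.5 96 124 0 0; 0.5 120 155 0 0'
python3 -m inch '0.5 22 30 0 0; 0.5 45 60 0 0; 0.5 67 91 0 0; 0.5 67 91 -40 0; 0.5 67 91 -80 0'
python3 -m inch '0.5 0 0 -40 0; 0.5 0 0 -80 0; 0.5 0 0 -110 0; 0.5 0 0 -125 0; 0.5 0 0 -133 0'; python3 - <<'E'
from h import *
cap('wrist','w2.png');cap('side','s2.png')
E
```

```text
time: 1.87
position: [630.1, 90.5, 238.3]
ee_rot: [0.0, 1.0, -0.007, -0.0]
force: [0.2, -0.3, 0.1]
grip_width: 0.747
time: 2.28
position: [699.5, 182.3, 160.9]
ee_rot: [-0.0, 1.0, -0.006, 0.004]
force: [-0.2, -0.5, -1.2]
grip_width: 0.751
time: 2.7
position: [694.2, 179.5, 22.0]
ee_rot: [0.0, 1.0, -0.007, -0.003]
force: [-0.1, 0.5, 0.8]
grip_width: 0.751
```

View pics/w2.png

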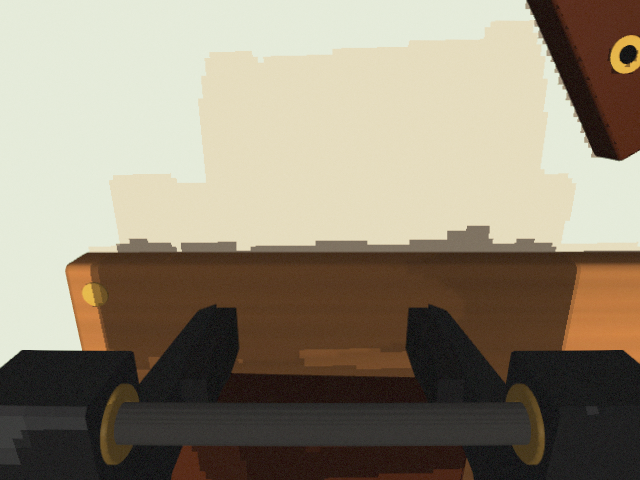

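View pics/s2.png

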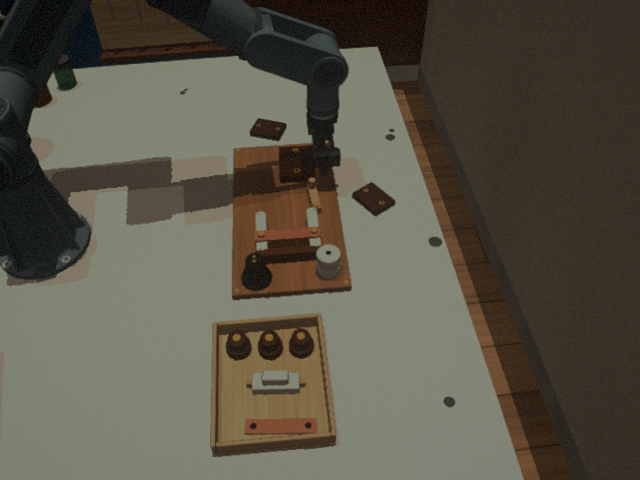

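The fingers straddle the board just past the spacer's +y side. The smaller decoys are clear. Pushing sideways.

```bash

python3 -m inch '0.5 -4 0 1 0; 0.5 -9 0 1 0; 0.5 -13 0 1 0; 0.5 -18 0 1 0; 0.5 -22 0 1 0'
python3 -m inch '0.5 -4 0 0 0; 0.5 -8 0 0 0; 0.5 -12 0 0 0; 0.5 -16 0 0 0; 0.5 -20 0 0 0'
python3 -m inch '0.5 -3 0 0 0; 0.5 -6 0 0 0; 0.5 -9 0 0 0; 0.5 -9 0 0 0'
```

```text
time: 3.22
position: [675.9, 180.0, 29.1]
ee_rot: [-0.0, 1.0, -0.007, 0.003]
force: [4.4, 0.5, 3.1]
grip_width: 0.754
time: 3.63
position: [654.2, 179.7, 26.9]
ee_rot: [-0.0, 1.0, -0.007, 0.0]
force: [3.6, -0.9, 3.4]
grip_width: 0.75
time: 3.97
position: [644.4, 179.8, 26.3]
ee_rot: [0.0, 1.0, -0.007, -0.001]
force: [3.3, 0.5, 1.7]
grip_width: 0.75
```

```bash

python3 -m inch '0.5 8 0 0 0; 0.5 16 0 10 0; 0.5 16 0 50 0; 0.5 16 0 90 0.12; 0.5 10 0 130 0.24'
python3 -m inch '0.5 -10 0 30 0.12; 0.5 -20 0 60 0.24; 0.5 -30 -5 75 0.36; 0.5 -45 -15 75 0.48; 0.5 -64 -25 75 0.6'
python3 -m inch '0 0 0 0 0.12; 0 0 0 0 0.24; 0 0 0 0 0.36; 0 0 0 0 0.48; 0 0 0 0 0.6'
python3 -m inch '0 0 0 0 0.12; 0 0 0 0 0.131; 0 0 0 0 0.131'
python3 - <<'E'
from h import *
cap('wrist','w3.png');print(r.state()['position'])
E
```

```text
time: 4.38
position: [655.5, 179.4, 157.3]
ee_rot: [-0.0, 0.993, 0.115, -0.001]
force: [0.6, 0.6, 1.0]
grip_width: 0.75
time: 4.8
position: [592.2, 154.6, 233.8]
ee_rot: [0.0, 0.915, 0.404, 0.001]
force: [0.1, 0.6, -0.7]
grip_width: 0.75
time: 5.22
position: [591.3, 154.6, 231.9]
ee_rot: [-0.001, 0.755, 0.656, -0.001]
force: [0.3, 0.2, 0.0]
grip_width: 0.498
time: 5.47
position: [591.4, 154.7, 231.7]
ee_rot: [-0.0, 0.713, 0.701, -0.0]
force: [-0.3, -0.5, 0.9]
grip_width: 0.499
[591.43817225 154.70185046 231.70996996]
```

View pics/w3.png

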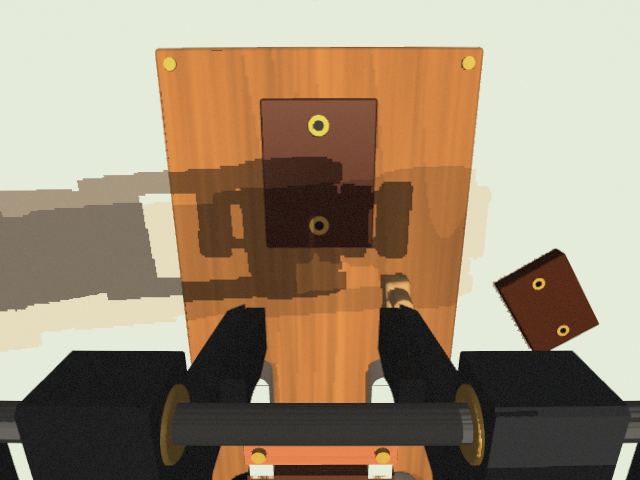

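The spacer is now centred and square, with brass inserts at (319,126) and (319,226), its tail edge at row 99, and the board's corner screws at (169,64) and (468,63). I'll put numbers on it.

```bash
python3 - <<'E'
from h import *
d=dict(np.load('last_wrist.npz'))
print(plane(d,[(319,126),(319,226),(261,99.5),(376,99),(267,247),(371,248)],40).round(1).tolist())
print(plane(d,[(169,64),(468.5,63),(156,49),(482,48)],18).round(1).tolist())
E
```

```text
[[590.9, 221.8, 40.0], [589.3, 141.6, 40.0], [547.2, 242.1, 40.0], [634.5, 241.0, 40.0], [544.9, 123.9, 40.0], [632.9, 121.5, 40.0]]
[[472.7, 270.8, 18.0], [710.0, 267.3, 18.0], [463.8, 282.0, 18.0], [719.7, 278.2, 18.0]]
```

```bash

python3 -m inch '0.2 0 37 0 0; 0.2 0 74 0 0; 0.2 0 108 -20 0; 0.2 0 109 -60 0; 0.2 0 109 -100 0'
python3 -m inch '0.2 0 0 -38 0; 0.2 0 0 -76 0; 0.2 0 0 -96 0; 0.2 0 0 -104 0; 0.2 0 0 -104 0'
```

```text
time: 5.93
position: [592.5, 266.5, 132.7]
ee_rot: [0.001, 0.712, 0.702, 0.002]
force: [0.1, 0.3, -0.3]
grip_width: 0.598
time: 6.35
position: [589.7, 263.3, 25.2]
ee_rot: [-0.001, 0.713, 0.701, -0.002]
force: [-0.3, 0.3, -0.4]
grip_width: 0.599
```

```bash

python3 -m inch '0.2 0 -8 0 0; 0.2 0 -18 0 0; 0.2 -0.5 -30 0 0; 0.2 -0.5 -42 0 0; 0.2 -0.8 -54 0 0'
python3 -m inch '0.2 0 -12 0 0; 0.2 0 -24 0 0; 0.2 -0.4 -36 0 0; 0.2 -0.5 -48 0 0; 0.2 -0.8 -58 0 0'
python3 - <<'E'
from h import *
cap('side','s4.png');cap('top','t4.png');d=cap('wrist','w4.png');s=r.state();print(s['position'],s['force'])
a=cv2.imread('pics/w4.png');b=dict(np.load('last_side.npz'))['img'][130:310,200:380]
cv2.imwrite('pics/c4.png',np.hstack([cv2.resize(a,(400,300)),cv2.resize(b,(300,300))]))
E
```

```text
time: 6.77
position: [592.1, 208.9, 29.8]
ee_rot: [0.001, 0.712, 0.702, 0.002]
force: [-0.5, 4.0, 3.3]
grip_width: 0.597
time: 7.18
position: [589.7, 150.2, 27.7]
ee_rot: [-0.0, 0.712, 0.702, -0.0]
force: [0.5, 4.0, 3.8]
grip_width: 0.6
[589.20303521 150.16179729  27.0209733 ] [-0.67199292  0.37014963  0.29036825]
```

View pics/c4.png

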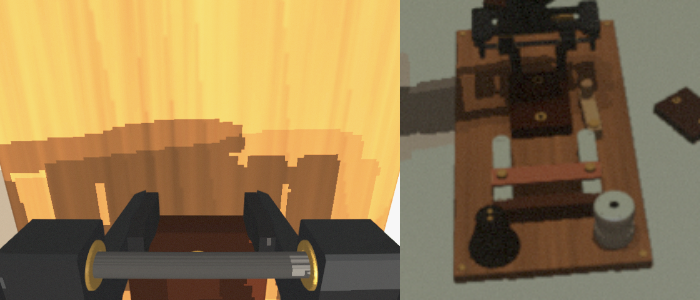

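The side view shows the block in line with the gap and the keeper clear. Continuing into the mouth at a slower pace.

```bash

python3 -m inch '0.2 0 -6 0 0; 0.2 0 -12 0 0; 0.2 -0.3 -18 0 0; 0.2 -0.4 -24 0 0; 0.2 -0.5 -30 0 0'
python3 -m inch '0.2 0 -6 0 0; 0.2 0 -12 0 0; 0.2 -0.3 -18 0 0; 0.2 -0.4 -24 0 0; 0.2 -0.5 -30 0 0'
python3 - <<'E'
from h import *
d=cap('side','s5.png');s=r.state();print(s['position'],s['force'])
cv2.imwrite('pics/s5.png',cv2.resize(d['img'][130:310,200:380],(600,600),interpolation=cv2.INTER_CUBIC))
E
```

```text
time: 7.75
position: [589.0, 121.3, 27.4]
ee_rot: [-0.0, 0.712, 0.702, -0.0]
force: [-0.4, 1.2, -1.8]
grip_width: 0.598
time: 8.17
position: [588.8, 91.1, 27.7]
ee_rot: [0.0, 0.712, 0.702, 0.0]
force: [-0.4, 0.7, -0.9]
grip_width: 0.605
[588.85566999  90.07438587  27.7588432 ] [ 1.41883941 -0.78814761 -0.0523171 ]
```

View pics/s5.png

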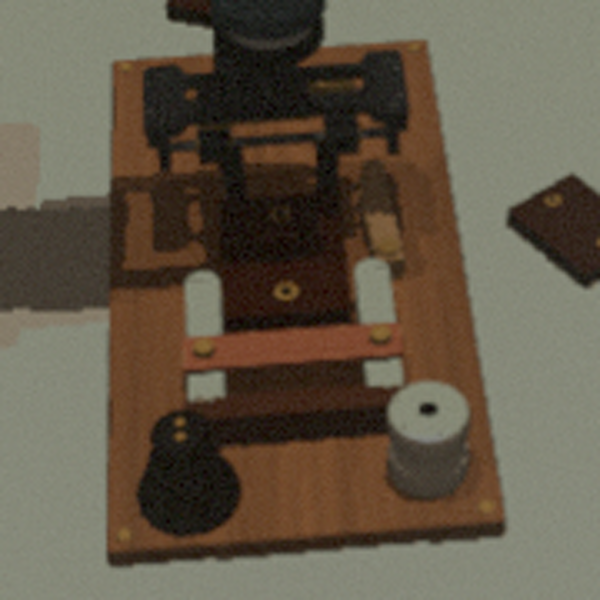

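The block is between the cheeks with light forces. Continuing toward home.

```bash

python3 -m inch '0.2 0 -6 0 0; 0.2 0 -12 0 0; 0.2 -0.3 -18 0 0; 0.2 -0.4 -24 0 0; 0.2 -0.5 -30 0 0'
python3 -m inch '0.2 0 -6 0 0; 0.2 0 -12 0 0; 0.2 -0.3 -18 0 0; 0.2 -0.4 -24 0 0; 0.2 -0.5 -30 0 0'
python3 -m inch '0.2 0 -3 0 0; 0.2 0 -6 0 0; 0.2 0 -9 0 0; 0.2 -0.2 -12 0 0; 0.2 -0.2 -14 0 0'
python3 - <<'E'
from h import *
d=cap('side','s6.png');s=r.state();print(s['position'],s['force'])
cv2.imwrite('pics/s6.png',cv2.resize(d['img'][130:310,200:380],(600,600),interpolation=cv2.INTER_CUBIC))
E
```

```text
time: 8.63
position: [588.4, 61.2, 27.8]
ee_rot: [0.0, 0.712, 0.702, 0.0]
force: [0.1, 3.1, 0.0]
grip_width: 0.602
time: 9.05
position: [587.9, 31.2, 27.8]
ee_rot: [0.0, 0.712, 0.702, 0.0]
force: [0.2, 2.2, -0.2]
grip_width: 0.597
time: 9.47
position: [587.6, 17.6, 27.8]
ee_rot: [0.0, 0.712, 0.702, 0.0]
force: [0.8, 3.2, 1.1]
grip_width: 0.601
[587.66662875  17.25608203  27.79473193] [0.60369629 1.48486623 1.11742104]
```

View pics/s6.png

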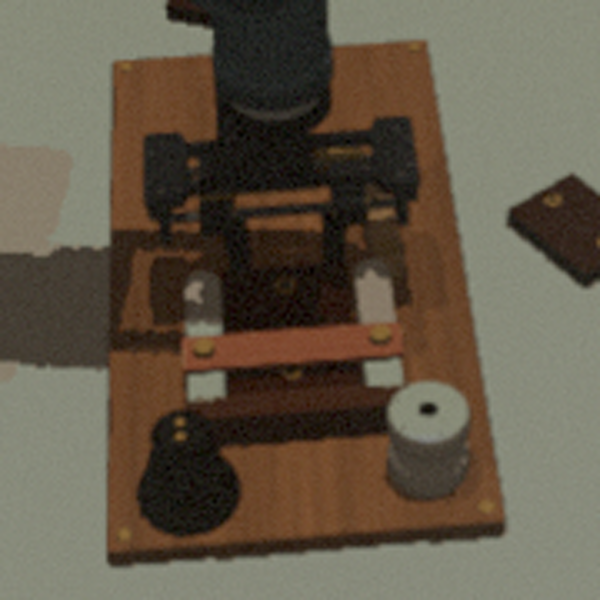

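Nearly home. I'll step the last few mm and watch the force.

```bash

python3 -m inch '0.2 0 -2 0 0; 0.2 0 -4 0 0; 0.2 0 -5 0 0; 0.2 0 -5 0 0'
python3 -m inch '0.2 0 -1 0 0; 0.2 0 -2 0 0; 0.2 0 -2 0 0'
```

```text
time: 9.85
position: [587.7, 12.5, 27.8]
ee_rot: [0.0, 0.712, 0.702, -0.0]
force: [-0.6, 1.1, 1.9]
grip_width: 0.601
time: 10.1
position: [587.6, 12.0, 27.8]
ee_rot: [-0.001, 0.712, 0.702, 0.001]
force: [1.4, 8.6, 2.1]
grip_width: 0.597
```

```bash

python3 -m inch '0.2 0 -1 0 0; 0.2 0 -1 0 0; 0.2 0 -1 0 0'
python3 - <<'E'
from h import *
s=r.state();print(s['position'],s['force'])
E
```

```text
time: 10.35
position: [587.6, 12.0, 27.8]
ee_rot: [-0.001, 0.712, 0.702, 0.001]
force: [0.5, 12.0, 2.9]
grip_width: 0.598
[587.61734743  11.97939211  27.7899154 ] [ 0.53336691 12.00750345  2.91881004]
```

```bash

python3 -m inch '0.2 0 -2 0 0; 0.2 0 -3 0 0; 0.2 0 -3 0 0'
python3 -m inch '0.2 0 6 0 0; 0.2 0 14 0 0; 0.2 0 26 0 0; 0.2 0 26 40 0; 0.2 0 26 80 0'
python3 -m inch '0.2 0 40 40 0; 0.2 0 80 80 0; 0.2 0 100 120 0; 0.2 0 100 120 0'
python3 - <<'E'
from h import *
d=cap('wrist','w7.png');cap('side');print(r.state()['position'])
cv2.imwrite('pics/s7.png',cv2.resize(dict(np.load('last_side.npz'))['img'][130:310,200:380],(600,600),interpolation=cv2.INTER_CUBIC))
E
```

```text
time: 10.6
position: [587.6, 11.8, 27.8]
ee_rot: [-0.002, 0.712, 0.702, 0.003]
force: [2.2, 22.7, 4.6]
grip_width: 0.603
time: 11.02
position: [584.5, 33.8, 105.0]
ee_rot: [-0.003, 0.712, 0.702, -0.003]
force: [1.1, -0.1, 0.8]
grip_width: 0.602
time: 11.35
position: [587.7, 134.6, 230.5]
ee_rot: [0.001, 0.712, 0.702, 0.001]
force: [1.1, 0.2, 0.6]
grip_width: 0.601
[590.20212882 135.66354481 233.79768783]
```

View pics/w7.png

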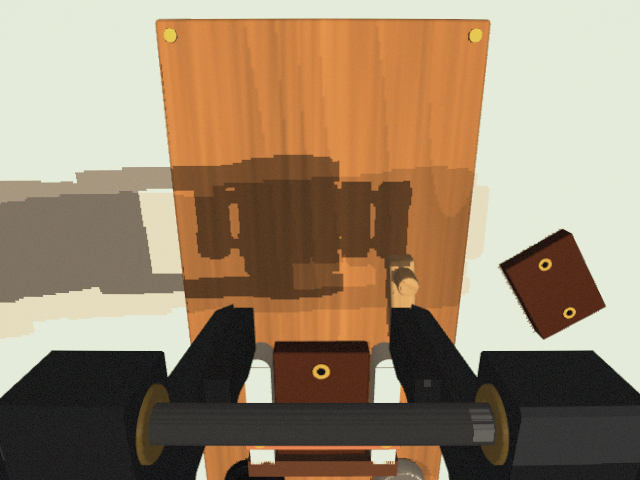

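View pics/s7.png

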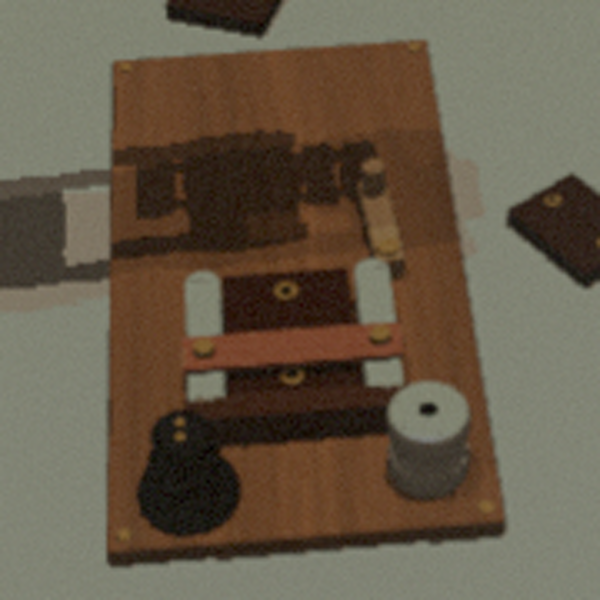

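The block sits flush in the gap, with its tail edge at row 342 just outside the cheek tips. The knob top is at about (407,284).

```bash
python3 - <<'E'
from h import *
d=dict(np.load('last_wrist.npz'))
a=np.radians(-90.82);ex=np.array([np.cos(a),np.sin(a)]);ey=np.array([-ex[1],ex[0]]);o=np.array([587.5,11])
B=lambda p:np.c_[(p[:,:2]-o)@ex,(p[:,:2]-o)@ey].round(1).tolist()
print('insert,tail L,R',B(plane(d,[(321,372),(274,342),(367,342)],40)))
print('knob',plane(d,[(408,284)],66).round(1),B(plane(d,[(408,284)],66)))
print('cheek tips',B(plane(d,[(262,343),(383,343)],48)), 'screws',B(plane(d,[(170,36),(476,36)],18)))
Z=d['depth'];vv,uu=np.mgrid[0:480,0:640];c,v=ray(d,np.c_[uu.ravel(),vv.ravel()]);P=(c+v*Z.reshape(-1,1)).reshape(480,640,3)
m=(P[:,:,2]>61)&(P[:,:,2]<71)&(uu>380)&(uu<430)&(vv>255)&(vv<305)&(Z>0)
Q=P[m];print(m.sum(),Q.mean(0),Q.min(0),Q.max(0))
E
```

```text
insert,tail L,R [[31.4, -1.3], [-0.9, -44.2], [-0.8, 40.7]]
knob [[657.1  79.8  66. ]] [[-69.7, 68.6]]
cheek tips [[-4.8, -53.9], [-4.6, 54.1]] screws [[-257.7, -118.2], [-257.8, 119.3]]
366 [656.35817842  78.60254107  65.97703594] [648.27287278  69.4703286   61.0907789 ] [665.50691305  86.36532112  68.8174121 ]
```

```bash

python3 -m inch '0.2 23 -19 -20 0; 0.2 46 -38 -40 0; 0.2 69 -56 -70 0; 0.2 69 -56 -105 0; 0.2 69 -56 -120 0'
python3 -m inch '0.2 0 0 -15 0; 0.2 0 0 -25 0; 0.2 0 0 -27 0; 0.2 0 0 -27 0'
python3 - <<'E'
from h import *
d=cap('wrist','w8.png');print(r.state()['position'])
d=cap('side');cv2.imwrite('pics/s8.png',cv2.resize(d['img'][130:310,200:380],(600,600),interpolation=cv2.INTER_CUBIC))
E
```

```text
time: 11.87
position: [654.2, 74.7, 101.2]
ee_rot: [-0.003, 0.713, 0.701, -0.003]
force: [-1.6, -0.6, -0.2]
grip_width: 0.6
time: 12.2
position: [655.8, 76.6, 79.5]
ee_rot: [-0.001, 0.712, 0.702, -0.001]
force: [-0.2, 0.2, 0.3]
grip_width: 0.6
[656.65145475  76.61887109  80.84998141]
```

View pics/w8.png

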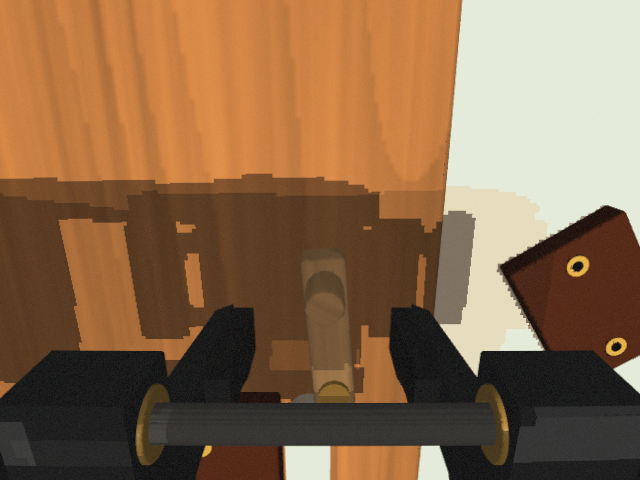

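View pics/s8.png

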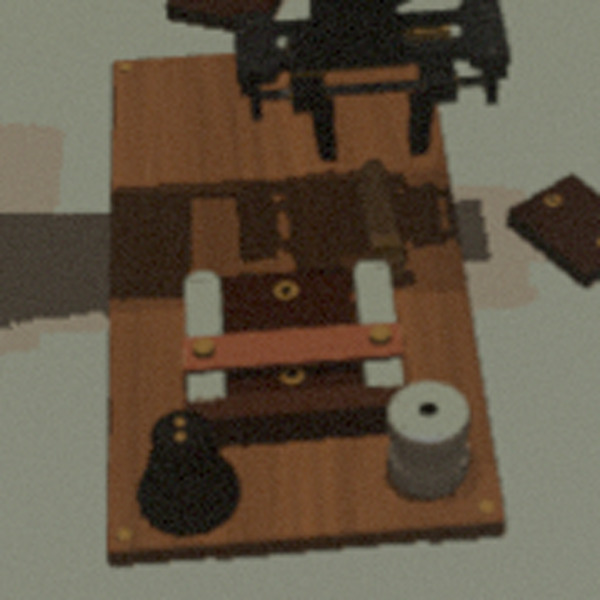

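The knob at about (325,293) is centred between the fingers. I'll check where the TCP axis projects, then go down.

```bash
python3 - <<'E'
from h import *
d=dict(np.load('last_wrist.npz'));print(proj(d,[[656.6,76.6,66]]),plane(d,[(324,298)],66))
E
python3 -m inch '0.2 0 0 -10 0; 0.2 0 0 -20 0; 0.2 0 0 -30 0; 0.2 0 0 -35 0; 0.2 0 0 -35 0'
python3 -m inch '-0.3 0 0 0 0; -0.7 0 0 0 0; -0.8 0 0 0 0; -0.8 0 0 0 0; -0.8 0 0 0 0' 8
```

```text
[[322.37136876 310.74779755]] [[657.36714912  82.51387471  66.        ]]
time: 12.72
position: [655.0, 76.9, 43.4]
ee_rot: [-0.001, 0.712, 0.702, -0.001]
force: [-0.8, 0.3, -0.7]
grip_width: 0.6
time: 13.13
position: [656.9, 76.7, 46.2]
ee_rot: [0.0, 0.712, 0.702, 0.0]
force: [-0.5, -0.3, 0.7]
grip_width: 0.245
```

```bash
python3 -m inch '-1 0 0 0 0; -1 0 0 0 0; -1 0 0 0 0' 8
python3 - <<'E'
import numpy as np
o=np.array([587.5,11]);a=np.radians(-90.82);ex=np.array([np.cos(a),np.sin(a)]);ey=np.array([-ex[1],ex[0]])
p=o-5*ex+74*ey;k0=p+62*(-np.cos(1.478)*ey-np.sin(1.478)*ex)
print('pivot',p,'k0',k0)
for t in np.arange(1.478,-.06,-.1): print(round(t,2),(62*(-np.cos(t)*ey-np.sin(t)*ex)+p-k0).round(1))
print(0,(62*(-ey)+p-k0).round(1))
E
```

```text
time: 13.38
position: [656.8, 76.7, 46.1]
ee_rot: [0.0, 0.712, 0.702, 0.0]
force: [-0.3, 0.5, 2.2]
grip_width: 0.203
pivot [661.56397767  14.94045831] k0 [656.70292494  76.74960137]
1.48 [0. 0.]
1.38 [-6.1 -0.8]
1.28 [-12.2  -2.2]
1.18 [-18.   -4.2]
1.08 [-23.7  -6.8]
0.98 [-29.   -9.9]
0.88 [-34.1 -13.5]
0.78 [-38.7 -17.7]
0.68 [-42.9 -22.2]
0.58 [-46.6 -27.2]
0.48 [-49.8 -32.5]
0.38 [-52.4 -38.1]
0.28 [-54.5 -43.9]
0.18 [-56. -50.]
0.08 [-56.9 -56.1]
-0.02 [-57.1 -62.3]
0 [-57.1 -60.9]
```

The knob is gripped at 17.9 mm. Now I'll swing it along the arc.

```bash

python3 -m inch '-1 -6 -1 0 0; -1 -12 -2 0 0; -1 -18 -4 0 0; -1 -24 -7 0 0; -1 -29 -10 0 0'
python3 -m inch '-1 -5 -4 0 0; -1 -10 -8 0 0; -1 -14 -12 0 0; -1 -18 -17 0 0; -1 -21 -22 0 0'
python3 -m inch '-1 -2.5 -6 0 0; -1 -4.5 -12 0 0; -1 -6 -18 0 0; -1 -7 -24 0 0; -1 -7 -26 0 0'
python3 - <<'E'
from h import *
print(r.state()['position'],r.state()['force'])
d=cap('side');cv2.imwrite('pics/s9.png',cv2.resize(d['img'][130:310,200:380],(600,600),interpolation=cv2.INTER_CUBIC))
E
```

```text
time: 13.8
position: [627.2, 66.6, 46.1]
ee_rot: [0.0, 0.712, 0.702, 0.0]
force: [2.6, 1.5, 2.7]
grip_width: 0.202
time: 14.22
position: [606.4, 44.2, 45.9]
ee_rot: [0.0, 0.712, 0.702, 0.0]
force: [2.5, 2.2, 3.9]
grip_width: 0.2
time: 14.63
position: [599.2, 17.7, 45.7]
ee_rot: [-0.0, 0.712, 0.702, -0.0]
force: [0.6, 2.5, 5.7]
grip_width: 0.2
[599.17985659  17.73636656  45.66070765] [0.64427627 2.50728192 5.74345493]
```

View pics/s9.png

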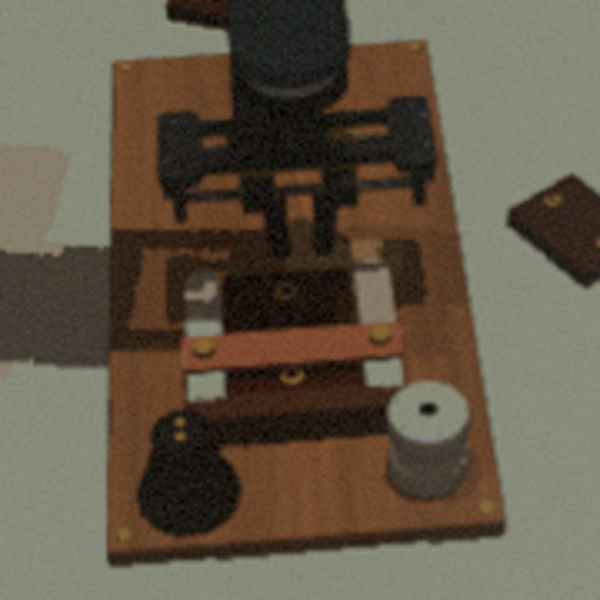

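Continuing to the end stop, watching the force along −y.

```bash

python3 -m inch '-1 0 -1 0 0; -1 0 -2 0 0; -1 0 -2 0 0; -1 0 -2 0 0'
python3 -m inch '-1 0 -1 0 0; -1 0 -2 0 0; -1 0 -2 0 0; -1 0 -2 0 0'
```

```text
time: 15.02
position: [599.1, 16.3, 45.6]
ee_rot: [-0.0, 0.712, 0.702, -0.001]
force: [-0.5, 1.9, 6.5]
grip_width: 0.201
time: 15.35
position: [598.9, 14.5, 45.6]
ee_rot: [-0.001, 0.712, 0.702, -0.001]
force: [-0.9, 1.4, 6.1]
grip_width: 0.204
```

```bash

python3 -m inch '-1 0 -1 0 0; -1 0 -2 0 0; -1 0 -2 0 0; -1 0 -2 0 0'
python3 -m inch '-1 0 -1 0 0; -1 0 -2 0 0; -1 0 -2 0 0; -1 0 -2 0 0'
```

```text
time: 15.68
position: [598.9, 12.5, 45.6]
ee_rot: [-0.001, 0.712, 0.702, -0.001]
force: [-0.1, 2.3, 6.3]
grip_width: 0.197
time: 16.02
position: [598.9, 11.6, 45.6]
ee_rot: [-0.001, 0.712, 0.702, -0.0]
force: [-0.4, 6.0, 5.8]
grip_width: 0.202
```

```bash

python3 -m inch '-1 0 -1 0 0; -1 0 -1 0 0; -1 0 -1 0 0' 25
python3 -m inch '-1 0 -1 0 0; -1 0 -2 0 0; -1 0 -2 0 0; -1 0 -2 0 0' 25
python3 - <<'E'
from h import *
print(r.state()['position'],r.state()['force'])
d=cap('wrist','w10.png')
E
```

```text
time: 16.27
position: [598.8, 11.5, 45.5]
ee_rot: [-0.002, 0.712, 0.702, 0.0]
force: [1.4, 10.5, 7.0]
grip_width: 0.192
time: 16.6
position: [598.9, 11.2, 45.6]
ee_rot: [-0.002, 0.712, 0.702, 0.001]
force: [0.5, 16.1, 7.0]
grip_width: 0.193
[598.85522294  11.21731894  45.55422738] [ 0.52268005 16.05375413  6.99302998]
```

View pics/w10.png

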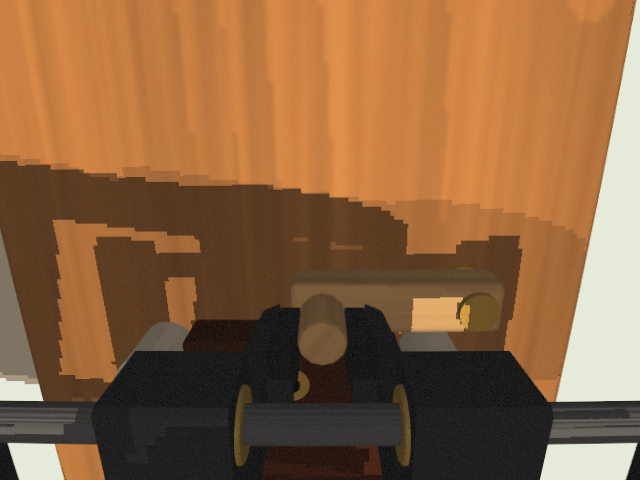

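The bar looks square across the mouth and firmly stopped: position is constant while the force rises to 16 N. I'll release, lift, and check.

```bash

python3 -m inch '-0.6 0 0 0 0; -0.3 0 0 0 0; -0.2 0 0 0 0; -0.2 0 0 0 0'
python3 -m inch '-0.2 0 1 8 0; -0.2 0 1 16 0; -0.2 0 1 30 0; -0.2 0 1 60 0; -0.2 0 1 90 0'
python3 -m inch '-0.2 -20 20 30 0; -0.2 -40 50 60 0; -0.2 -60 80 90 0; -0.2 -80 90 100 0; -0.2 -80 90 100 0'
python3 - <<'E'
from h import *
print(r.state()['position'],r.state()['force'])
d=cap('wrist','w11.png');d=cap('side');cv2.imwrite('pics/s11.png',cv2.resize(d['img'][130:310,200:380],(600,600),interpolation=cv2.INTER_CUBIC))
E
```

```text
time: 16.98
position: [598.4, 7.3, 44.7]
ee_rot: [-0.001, 0.712, 0.702, -0.001]
force: [0.1, -0.1, 0.2]
grip_width: 0.393
time: 17.4
position: [598.6, 8.5, 136.2]
ee_rot: [-0.001, 0.712, 0.702, -0.001]
force: [0.5, -0.2, 0.1]
grip_width: 0.401
time: 17.82
position: [518.6, 101.5, 241.0]
ee_rot: [0.002, 0.711, 0.703, 0.002]
force: [0.4, 0.8, -0.2]
grip_width: 0.399
[518.58628387 101.46180766 240.97545633] [ 0.38774737  0.82304958 -0.24512821]
```

View pics/w11.png

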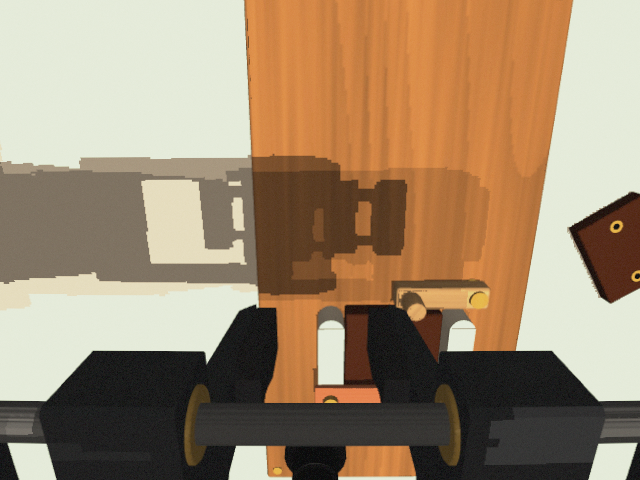

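View pics/s11.png

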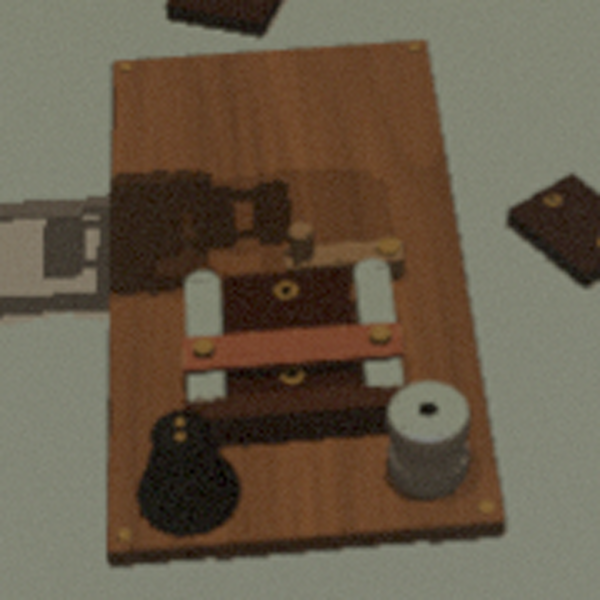

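The bar lies across the mouth, with the knob at (417,312) and the pivot at (480,299). The block is unchanged, insert still at (286,290) in the side crop. I'll measure the bar's angle.

```bash
python3 - <<'E'
from h import *
d=dict(np.load('last_wrist.npz'))
Z=d['depth'];vv,uu=np.mgrid[0:480,0:640];c,v=ray(d,np.c_[uu.ravel(),vv.ravel()]);P=(c+v*Z.reshape(-1,1)).reshape(480,640,3);z=P[:,:,2]
a=np.radians(-90.82);ex=np.array([np.cos(a),np.sin(a)]);ey=np.array([-ex[1],ex[0]]);o=np.array([587.5,11])
B=lambda p:np.c_[(p[:,:2]-o)@ex,(p[:,:2]-o)@ey]
roi=(uu>385)&(uu<500)&(vv>270)&(vv<330)&(Z>0)
H=cv2.cvtColor(d['img'],cv2.COLOR_BGR2HSV)
bar=roi&(abs(z-40)<3)&(H[:,:,2]>110)
b=B(P[bar]); print(bar.sum(),b.min(0),b.max(0))
# upper (board -x) edge per y bin
ys=np.arange(5,62,4); 
for lab,f in(('min',np.min),('max',np.max)):
    e=[(y,f(b[abs(b[:,1]-y)<2,0])) for y in ys if (abs(b[:,1]-y)<2).sum()>4]
    e=np.array(e); print(lab,e.round(1).tolist(),'slope rad',np.polyfit(e[:,0],e[:,1],1)[0] if len(e)>2 else None)
k=roi&(z>62)&(z<70); print('knob',B(P[k]).mean(0),B(P[k]).min(0),B(P[k]).max(0))
E
```

```text
1473 [-17.0135039   -1.02579272] [17.70759397 84.95185366]
min [[5.0, -15.9], [9.0, -16.6], [13.0, -16.2], [17.0, -16.1], [21.0, -16.2], [25.0, -16.1], [29.0, -16.2], [33.0, -16.1], [37.0, -15.9], [41.0, -17.0], [45.0, -16.4], [49.0, -16.7], [53.0, -16.6], [57.0, -16.3], [61.0, -16.3]] slope rad -0.006736389278506507
max [[5.0, 4.4], [9.0, -12.5], [13.0, -12.9], [17.0, 17.3], [21.0, 17.7], [25.0, 14.7], [29.0, 4.4], [33.0, 4.5], [37.0, 4.4], [41.0, 4.2], [45.0, 3.9], [49.0, 4.7], [53.0, 4.5], [57.0, 4.8], [61.0, 4.6]] slope rad 0.07071261196266125
knob [-7.3380676 11.3051006] [-14.71352418   2.88665793] [ 2.64076285 19.81692284]
```

The bar occupies board x −16 to +5 and y −1 to 85, square within 0.01 rad, which is shut. The robot is clear, so I'm handing in.

```bash
python3 - <<'E'
from h import *
print(r.hand_in())
E
```

```text
the job is handed in; nothing more can be done
None
```

The spacer is home against the back stop and the keeper is shut square across the mouth. I handed the job in at about 18 s with the robot clear of everything; no verdict was reported.

- **Spacer:** I pushed it sideways onto the gap's centre line, squaring it in the same push. Then I pushed it from behind with both fingertips until it stopped. The stop held at a constant position while the force rose to about 23 N. Its rear brass insert then measured x = 31.4 mm on the board, against 30 expected; that 1.4 mm is within the cameras' 2 mm calibration.
- **Keeper:** I gripped the knob and swung it along its arc to the end stop, with about 16 N at the stop. After release, the bar covered x −16 to +5 mm and y −1 to +85 mm of the board, square to within 0.01 rad.
- **Disagreement:** my edge picks for the spacer's tail and the cheek tips came out 11–17 mm off their known positions. I took these to be base edges seen from the side, so I did not rely on them.
- **Other parts:** in the side view the insulator looked unchanged. I did not measure the tray parts again at the end, but the arm only passed high over them.

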